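# Turn the hallway organiser so the key dish comes to the front

## Task

Spin the round aluminium organiser by gently pushing the pegs on its rim with the fingertips until the terracotta key dish stands at the front, right in line with the tab that sticks out of the organiser's fixed base. Do not pick anything up: the dish, the bird and the clip must ride round standing where they are on the tray, and the bottle opener and the jar on the console must be left alone. Finish with the tray at rest.

Things in the scene. Friction and masses are not known exactly. Their poses are not given: they have to be found in the camera images.
- base: Fixed aluminium base under the tray: a disc 200 mm across, 14 mm high, with a flat tab 30 mm wide and 10 mm high sticking out along the base's own -x axis to 190 mm from the centre, 45 mm beyond the tray's edge. The tab marks the front and points roughly towards the robot. Origin: centre of its underside, on the console, on the tray's axis.
- tab_end (a point): Top of the tab's outer end, at the middle of its width, 190 mm from the tray's axis, 10 mm above the console.
- tray: Round aluminium tray, 290 mm across, 10 mm thick, top face 24 mm above the console. Turns either way, a full turn and more, about an upright axis through its origin (centre of its underside, 14 mm up). Slightly stiff: about 0.6 N at a peg starts it, and it stops soon after the push ends. The dish is at the front when tray and base have the same yaw (x axes parallel).
- peg_top (a point): Top of one of six equal upright pegs, 12 mm across and 45 mm tall, on the tray's rim on a circle of 132 mm radius, tops 69 mm above the console. They stand at 30 (this one), 90, 150, 210, 270 and 330 degrees counter-clockwise from the tray's own x axis. Of the bays between them, that at 180 degrees holds the dish, 300 the bird, 60 the clip; those at 0, 120 and 240 are empty.
- tier_top (a point): Middle of the small empty upper tier, a disc 76 mm across on a post in the middle of the tray; its top is 89 mm above the console. It turns with the tray.
- dish: Loose round terracotta key dish, empty, 72 mm across the rim, 52 mm across the foot, 22 mm high. Origin: centre of its underside, on the tray. The thing to be brought to the front.
- bird: Loose white ceramic bird figurine, about 44 mm wide, 75 mm long, 61 mm high, rides on the tray. Origin: centre of its underside; its beak points along its own -x.
- clip: Loose blue plastic spring clip, holding nothing, 46 by 40 mm and about 20 mm high, rides on the tray. Origin: centre of its underside.
- dish_spot (a point): Point on the tray's top face where the dish belongs (within a few mm); 86 mm from its axis, turns with it.
- bird_spot (a point): Point on the tray's top face where the bird belongs (within a few mm); 86 mm from its axis, turns with it.
- clip_spot (a point): Point on the tray's top face where the clip belongs (within a few mm); 86 mm from its axis, turns with it.
- opener: Loose chrome bottle opener lying flat on the console to one side of the organiser, about 123 mm long, 42 mm wide, 8 mm high. Origin: underside, about its middle. Not to be moved.
- jar: Loose glass jar with a wooden cap, 64 mm across and 75 mm high, standing on the console on the other side of the organiser. Origin: centre of its underside. Not to be moved.
Not all that is in view belongs to the job. Of the things like the clip, leave any that is brown, green or pink; of the rest the larger one is meant.

How it is judged:
By the outcome, as a careful person would: the job done as asked, in the order asked, and still so for the second after the job is handed in, with the robot touching nothing.
It also fails if it takes over 48 s, if anything falls off the work surface, if the arm or the gripper's body presses on something with over 40 N, if the wrist force passes 120 N, or if a joint passes its speed limit or range.

## Robot

A 7-joint arm with a two-finger parallel gripper is mounted at the origin on the work surface. World frame = base frame: x ahead of the robot, y to its left, z up, the work surface at z = 0. Lengths are in m, angles in rad, forces in N, time in s.
With the tool pointing down it reaches from about 0.425 to 0.875 m from the base axis. Payload 9.9 kg.
Tool frame: the origin (TCP) lies midway between the tips of the shut fingers; the grasp point (between the pads) lies 19 mm behind it; x points along the fingers, z is the direction in which the jaws open and shut, and the axes are right-handed (so a half turn about x gives the same grasp; the last joint's range is limited). The gripper opens to 85 mm and grips with 20 to 120 N. Pads are 22 mm wide; open, the fingers measure 114 mm over their backs; the gripper's body (76 mm by 85 mm) begins 54 mm behind the grasp point. The pads swing forward as they close: fully open they stand 13 mm farther back than shut.
Start: joints at [-1.258, 0.576, 0.025, 1.437, -0.015, 1.129, -0.057], TCP at [0.261, 0.623, 0.231] pointing down, gripper open.
Joint ranges: [-2.76, 2.76], [-0.34, 2.15], [-1.52, 1.57], [0.19, 2.46], [-1.09, 4.23], [0.17, 1.99], [-2.82, 2.82]. Speed limits (rad/s): [2.22, 2.22, 3.01, 3.01, 3.14, 3.14, 3.14].

## Interface

Orientations are given as a rotation vector (axis times angle).
In Python, from bench import * gives the robot as it stands.
- The arm moves only by the tool jog_arm, never from a script. Its arguments are lists of equal length, an entry for each row: "rotation": the turn, a rotation vector about the tool's x, y, z each as a share of 0.12 rad, from -1 to 1, a list of three; "linear": the shift along the tool's x, y, z each as a share of 30 mm, from -1 to 1, a list of three; "hand": the gripper's target within -1 to 1 (shut at 1, half-way at 0, fully open at -1). A call has 1 to 20 rows; each row shifts and turns the commanded pose from where the row before left it, along the tool's axes as they then stand; what a row does not reach is not made up. A row lasts 1/12 s, in which the tool goes at most 41.7 mm and 7.16 degrees, less where a joint would pass 70% of its speed; a pose out of reach is approached as far as the arm can. A call with a number of a shift or a turn outside -1 to 1 is refused whole. A call with a gripper value outside its range is refused whole. The fingers move at their own pace and stop on an object; the grip force is fixed at half the most. Time passes only in rows, so rows that do not move let the fingers close. It gives the time, the measured TCP pose, the force and the opening at its end, in the units of the state.
- get_state(): the state, without advancing time (a new reading comes with each control period).
- capture(name): name is "scene" or "top"; returns a dict with "frame" (480x640x3 uint8, red, green, blue), "mtx" (3x3 intrinsics, pixels), "dist" ([k1, k2, p1, p2, k3] as OpenCV has them; the pictures are not rectified), "camera_from_world" (4x4, takes a point from world to camera coordinates). Camera axes: x right, y down, z forward; pixel columns grow to the right and rows downward; lengths in m; the calibration is good to about 2 mm. A picture is of the moment at which its call begins. There is no depth.
- job_done(): hands the job in, once; it reports no verdict.
The state is a dict: "time": time; "joint_positions": joint angles; "joint_vel": joint speeds; "effort": joint torques, N m; "tool_pos": TCP position; "ee_rot": TCP orientation; "wrist_force": force on the tool from outside, world axes, zero at the start; "torque": the same for the moment, N m; "opening": finger opening in m.
Only numpy, scipy, OpenCV 4.12 (cv2) and the standard library are available. Lean on these libraries where they do the work, as an engineer would, in place of code of your own. Each camera call takes 0.05 s, during which the arm holds its last target. There are 200 camera calls.

## Working session

There is one attempt and no reset: what is moved stays moved. The work goes in short steps, Python scripts to look and compute and a tool call to move; the robot and the scene stay as the last step left them, time stands still between calls to the robot, and variables do not carry over. Pictures are saved under pics/ and viewed, about 8 in all and at most 12, crops included, and the job is handed in when it is done.

Besides the shell and the picture viewer there is one more tool, called after ">>>" by a JSON object that holds its "method" and its "body". jog_arm: Moves the arm, as the interface text tells. Its arguments: {"type":"object","properties":{"rotation":{"type":"array","items":{"type":"array","items":{"type":"number","minimum":-1,"maximum":1}}},"linear":{"type":"array","items":{"type":"array","items":{"type":"number","minimum":-1,"maximum":1}}},"hand":{"type":"array","items":{"type":"number"}}},"required":["rotation","linear","hand"]}

```bash
mkdir -p pics; ls; python3 - <<'E'
from bench import *
import cv2,pickle
d={n:capture(n) for n in("scene","top")}
pickle.dump(d,open("c0.pkl","wb"))
for n in d: cv2.imwrite(f"pics/{n}0.png",d[n]["frame"][:,:,::-1]); print(n,d[n]["mtx"].round(1).tolist(),d[n]["dist"],d[n]["camera_from_world"].round(3).tolist())
print(get_state())
E
```

```text
pics
scene [[503.2, 0.0, 321.5], [0.0, 503.2, 244.7], [0.0, 0.0, 1.0]] [0.02034438 0.         0.         0.         0.        ] [[0.824, 0.567, -0.002, -0.467], [0.412, -0.6, -0.686, -0.14], [-0.39, 0.564, -0.728, 1.221], [0.0, 0.0, 0.0, 1.0]]
top [[551.0, 0.0, 320.1], [0.0, 551.0, 235.4], [0.0, 0.0, 1.0]] [-0.10208716  0.          0.          0.          0.        ] [[-0.004, -1.0, 0.008, -0.007], [-0.995, 0.003, -0.098, 0.555], [0.098, -0.008, -0.995, 1.0], [0.0, 0.0, 0.0, 1.0]]
{'time': 0.1, 'joint_positions': array([-1.25778344,  0.57645105,  0.02484501,  1.43780327, -0.01496039,
        1.12898431, -0.05653514]), 'joint_vel': array([-1.77688985e-05, -2.12299864e-03,  1.46054621e-03, -2.16302509e-03,
        4.21065358e-04, -1.27971508e-03, -5.74371022e-04]), 'effort': array([ 6.83551145e-03, -7.67324424e+01,  2.25828901e+00, -2.86606801e+01,
        1.59531471e-02,  8.72051984e-03,  2.57833904e-05]), 'tool_pos': array([0.26072721, 0.62219064, 0.23053413]), 'ee_rot': array([-0.91303274,  1.37236664,  0.91155357]), 'wrist_force': array([-0.93508592,  0.27840635, -0.6976698 ]), 'torque': array([ 0.04172184, -0.01934376, -0.0054998 ]), 'opening': 0.08537235559498307}
```

View pics/top0.png

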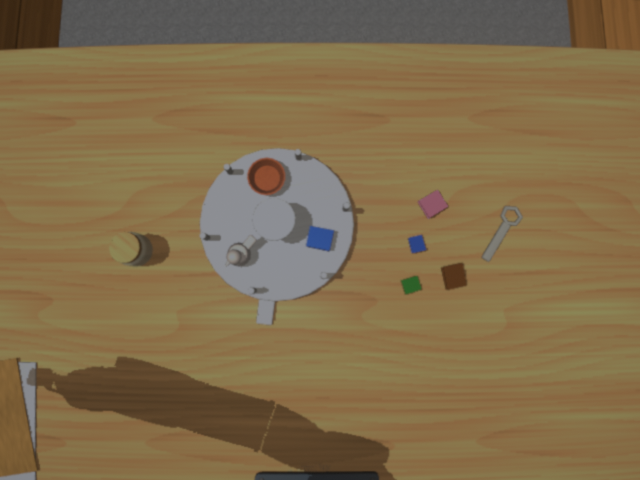

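View pics/scene0.png

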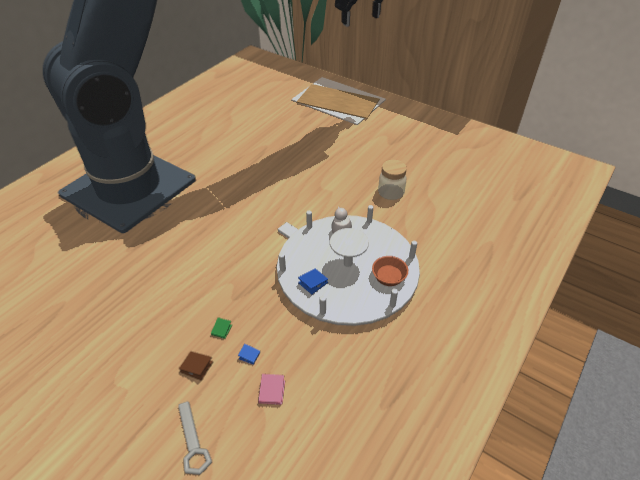

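The tray is at about (277,225) px in the top view. The tab end is at (266,312), the dish at (267,177) and the bird at (238,254).

Clip candidates in the top view:
- **Blue on the tray (320,239):** the one meant. It's the larger of the blues and sits in a tray bay.
- **Small blue on the console (417,244):** not it, the smaller of the two.
- **Brown (454,276), green (411,285), pink (433,204):** excluded by colour.

Nothing needs to be grasped. The dish has to go round about 180°.

```bash
cat > h.py <<'E'
import numpy as np,cv2
from scipy.spatial.transform import Rotation as R
def ray(c,px,z):
    u=cv2.undistortPoints(np.array(px,float).reshape(-1,1,2),c["mtx"],np.array(c["dist"])).reshape(-1,2)
    T=c["camera_from_world"];Rm=T[:3,:3].T;o=-Rm@T[:3,3]
    d=np.c_[u,np.ones(len(u))]@Rm.T
    return (o+d*((z-o[2])/d[:,2])[:,None])
def proj(c,P):
    T=c["camera_from_world"]
    return cv2.projectPoints(np.array(P,float).reshape(-1,3),cv2.Rodrigues(T[:3,:3])[0],T[:3,3],c["mtx"],np.array(c["dist"]))[0].reshape(-1,2)
def blob(c,lo,hi,z):
    h=cv2.cvtColor(c["frame"],cv2.COLOR_RGB2HSV);m=cv2.inRange(h,lo,hi)
    n,l,s,ce=cv2.connectedComponentsWithStats(m)
    return [(s[i,4],ce[i].round(1),ray(c,[cv2.minEnclosingCircle(np.argwhere(l==i)[:,::-1].astype(np.float32))[0]],z)[0,:2].round(4)) for i in np.argsort(-s[1:,4])[:2]+1]
E
python3 - <<'E'
from h import *;import pickle
d=pickle.load(open("c0.pkl","rb"))
for n in d:
    c=d[n]; print(n,"dish",blob(c,(0,150,60),(10,255,255),.046)); print("blue",blob(c,(105,150,60),(125,255,255),.044))
c=d["top"];h=cv2.cvtColor(c["frame"],cv2.COLOR_RGB2HSV)
m=cv2.inRange(h,(0,0,100),(180,60,255));m[:, :150]=0;m[:,400:]=0;m[:120]=0;m[345:]=0
m=cv2.inRange(h,(100,0,100),(150,60,255))|m
n,l,s,ce=cv2.connectedComponentsWithStats(m[:,:]);i=np.argmax(s[1:,4])+1;print(s[i])
k=(l==i).astype(np.uint8)
cn=max(cv2.findContours(k,0,2)[0],key=cv2.contourArea).reshape(-1,2)
w=ray(c,cn,.024)[:,:2]
ctr=np.array([.65,.07]);
for _ in range(30):
    r=np.linalg.norm(w-ctr,axis=1);s_=abs(r-.145)<(.03 if _<5 else .004)
    A=np.c_[2*w[s_],np.ones(s_.sum())];x=np.linalg.lstsq(A,(w[s_]**2).sum(1),rcond=None)[0];ctr=x[:2]
print("ctr",ctr,"rad",np.sqrt(x[2]+ctr@ctr),s_.sum(),len(w))
w2=ray(c,cn,.010)[:,:2];t=w2[np.linalg.norm(w2-ctr,axis=1)>.16]
print("tab pts",len(t)); tv=t[np.linalg.norm(t-ctr,axis=1)>.165]-ctr
b=cv2.minAreaRect((t*1000).astype(np.float32));print(b)
far=t-ctr;print("tab mean dir deg",np.degrees(np.arctan2(*far.mean(0)[::-1])))
# pegs guess
px=[(298,153),(346,207),(324,275),(254,289),(206,236),(228,168)]
p=ray(c,px,.069)[:,:2]-ctr
print("pegs r",np.linalg.norm(p,axis=1).round(3),"ang",np.degrees(np.arctan2(p[:,1],p[:,0])).round(1))
cv2.imwrite("pics/crop0.png",cv2.resize(c["frame"][130:340,180:380,::-1],None,fx=2.8,fy=2.8,interpolation=cv2.INTER_CUBIC))
print(R.from_rotvec([-0.91303274,  1.37236664,  0.91155357]).as_matrix().round(3))
E
```

```text
scene dish [(np.int32(158), array([388.4, 274.7]), array([0.6707, 0.0779])), (np.int32(3), array([404., 263.]), array([0.6812, 0.1209]))]
blue [(np.int32(409), array([312.5, 280.7]), array([ 0.5581, -0.0155])), (np.int32(233), array([248.3, 353.8]), array([ 0.5605, -0.2085]))]
top dish [(np.int32(783), array([267.2, 174. ]), array([0.6656, 0.091 ])), (np.int32(5), array([278.6, 187. ]), array([0.6436, 0.0678]))]
blue [(np.int32(428), array([319.5, 238. ]), array([ 0.5495, -0.0078])), (np.int32(164), array([416.6, 243.6]), array([ 0.538 , -0.1867]))]
[  200   148   154   177 15978]
ctr [0.57882174 0.07332116] rad 0.14375190684714992 218 262
tab pts 13
((405.8033142089844, 95.92765808105469), (31.214019775390625, 30.06235122680664), 82.95260620117188)
tab mean dir deg 172.27846713704736
pegs r [0.13  0.131 0.132 0.128 0.126 0.128] ang [ -18.9  -79.6 -138.   163.8  102.9   41.5]
[[-0.    -0.922  0.386]
 [-0.001  0.386  0.922]
 [-1.    -0.    -0.001]]
```

View pics/crop0.png

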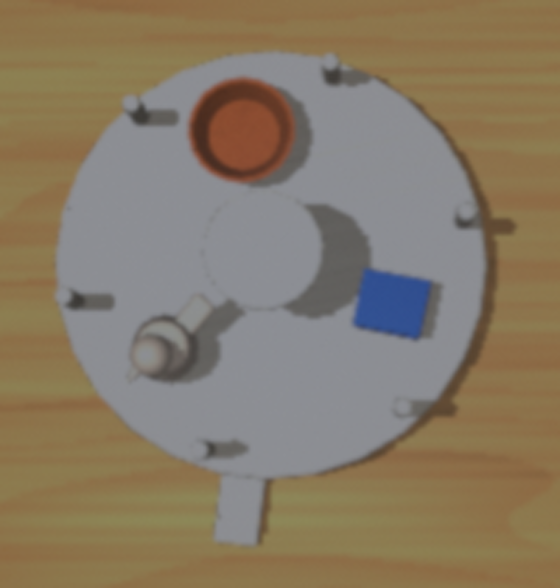

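>>> {"method": "jog_arm", "body": {"rotation": [[0,0,0],[0,0,0],[0,0,0],[0,0,0],[0,0,0],[0,0,0],[0,0,0],[0,0,0],[0,0,0],[0,0,0],[0,0,0],[0,0,0],[0,0,0],[0,0,0],[0,0,0],[0,0,0],[0,0,0],[0,0,0],[0,0,0],[0,0,0]], "linear": [[0,-0.4,-0.27],[0,-0.8,-0.53],[0,-0.8,-0.53],[0,-0.8,-0.53],[0,-0.8,-0.53],[0,-0.8,-0.53],[0,-0.8,-0.53],[0,-0.8,-0.53],[0,-0.8,-0.53],[0,-0.8,-0.53],[0,-0.8,-0.53],[0,-0.8,-0.53],[0,-0.8,-0.53],[0,-0.8,-0.53],[0,-0.8,-0.53],[0,-0.8,-0.53],[0,-0.8,-0.53],[0,-0.8,-0.53],[0,-0.8,-0.53],[0,-0.8,-0.53]], "hand": [1,1,1,1,1,1,1,1,1,1,1,1,1,1,1,1,1,1,1,1]}}

```text
time: 1.77
tool_pos: [0.5728, 0.1531, 0.2312]
ee_rot: [-0.912, 1.372, 0.912]
wrist_force: [1.3, 0.7, 0.2]
opening: -0.0003
```

>>> {"method": "jog_arm", "body": {"rotation": [[1,0,0],[1,0,0],[1,0,0],[1,0,0],[1,0,0],[1,0,0],[1,0,0],[1,0,0],[1,0,0],[1,0,0],[1,0,0],[1,0,0],[1,0,0],[1,0,0],[1,0,0],[0.3,0,0],[0,0,0]], "linear": [[0,0,0],[0,0,0],[0,0,0],[0,0,0],[0,0,0],[0,0,0],[0,0,0],[0,0,0],[0,0,0],[0,0,0],[0,0,0],[0,0,0],[0,0,0],[0,0,0],[0,0,0],[0,0,0],[0,0,0]], "hand": [1,1,1,1,1,1,1,1,1,1,1,1,1,1,1,1,1]}}

```text
time: 3.18
tool_pos: [0.5721, 0.1547, 0.231]
ee_rot: [0.52, 1.508, -0.521]
wrist_force: [-0.1, 0.6, 0.2]
opening: 0.0003
```

```bash
cat >> h.py <<'E'
CTR=np.array([.5788,.0733])
def where(s):
    M=R.from_rotvec(s["ee_rot"]).as_matrix();v=s["tool_pos"][:2]-CTR
    print("z yaw",np.degrees(np.arctan2(M[1,2],M[0,2])).round(2),"x",M[:,0].round(4),"polar",np.linalg.norm(v).round(4),np.degrees(np.arctan2(v[1],v[0])).round(2),"pos",s["tool_pos"].round(4),"q7",s["joint_positions"][[0,6]].round(2))
    return M
E
python3 - <<'E'
from bench import *;from h import *;import pickle
s=get_state();M=where(s)
a=np.radians(322);t=np.r_[CTR+.131*np.array([np.cos(a),np.sin(a)]),s["tool_pos"][2]]
print("tool disp mm",(M.T@(t-s["tool_pos"])*1000).round(1))
d=pickle.load(open("c0.pkl","rb"))
# tab axis: per-row midpoints in top, per-view
c=d["top"];h=cv2.cvtColor(c["frame"],cv2.COLOR_RGB2HSV)
m=cv2.inRange(h,(0,0,90),(180,70,255))
mid=[]
for r in range(302,326):
    x=np.flatnonzero(m[r,250:290])+250
    if len(x)>8: mid.append((x.mean(),r,len(x)))
mid=np.array(mid);w=ray(c,mid[:,:2],.010)[:,:2]-CTR
print(mid[[0,-1]],len(mid));print("tab ang",np.degrees(np.arctan2(w[:,1],w[:,0])).round(1),np.linalg.norm(w[-1]))
p=np.polyfit(w[:,0],w[:,1],1);print("tab dir",np.degrees(np.arctan(p[0])),"offset at ctr mm",p[1]*1e3)
# base ctr check via scene
c=d["scene"];print("scene proj tab end pred",proj(c,[np.r_[CTR+.19*np.array([np.cos(np.radians(a)),np.sin(np.radians(a))]),.01] for a in(170,173,176)]).round(1).tolist())
E
```

```text
z yaw -38.07 x [-7.e-04 -5.e-04 -1.e+00] polar 0.0817 94.67 pos [0.5721 0.1547 0.231 ] q7 [-0.72 -0.69]
tool disp mm [  0.  -59.8 186.4]
[[266.  302.   17. ]
 [266.5 324.   10. ]] 23
tab ang [172.4 172.5 172.6 172.7 172.8 172.5 172.3 172.4 172.4 172.5 172.6 172.7
 172.8 172.2 172.3 172.4 172.5 172.6 172.6 172.7 172.8 172.9 174.4] 0.1889824623366243
tab dir -4.677033670661096 offset at ctr mm 7.928044986035091
scene proj tab end pred [[283.6, 222.4], [280.4, 224.7], [277.3, 227.1]]
```

>>> {"method": "jog_arm", "body": {"rotation": [[0,0,0],[0,0,0],[0,0,0],[0,0,0],[0,0,0],[0,0,0],[0,0,0],[0,0,0],[0,0,0],[0,0,0],[0,0,0],[0,0,0],[0,0,0],[0,0,0],[0,0,0],[0,0,0],[0,0,0]], "linear": [[0,-0.25,0.78],[0,-0.25,0.78],[0,-0.25,0.78],[0,-0.25,0.78],[0,-0.25,0.78],[0,-0.25,0.78],[0,-0.25,0.78],[0,-0.25,0.76],[0,0,0],[0.7,0,0],[0.7,0,0],[0.7,0,0],[0.7,0,0],[0.7,0,0],[0.7,0,0],[0.2,0,0],[0,0,0]], "hand": [1,1,1,1,1,1,1,1,1,1,1,1,1,1,1,1,1]}}

```text
time: 4.6
tool_pos: [0.6815, -0.0065, 0.0976]
ee_rot: [0.517, 1.512, -0.519]
wrist_force: [-0.6, 0.3, 0.6]
opening: 0.0
```

```bash
python3 - <<'E'
from bench import *;from h import *
s=get_state();where(s);c=capture("scene");f=c["frame"].copy()
for a in (42,102,162,222,282,342):
    u=proj(c,[np.r_[CTR+.132*np.array([np.cos(np.radians(a)),np.sin(np.radians(a))]),.069]])[0]
    cv2.circle(f,tuple(np.int32(u.round())),2,(255,0,0),-1)
u=proj(c,[s["tool_pos"]])[0];print("tcp px",u);cv2.circle(f,tuple(np.int32(u.round())),3,(0,255,0),-1)
cv2.imwrite("pics/s1.png",cv2.resize(f[130:350,230:470,::-1],None,fx=2.5,fy=2.5))
E
```

```text
z yaw -37.89 x [-3.5e-03  1.0e-04 -1.0e+00] polar 0.13 -37.85 pos [ 0.6815 -0.0065  0.0976] q7 [-0.33 -0.35]
tcp px [373.06042108 288.74178978]
```

View pics/s1.png

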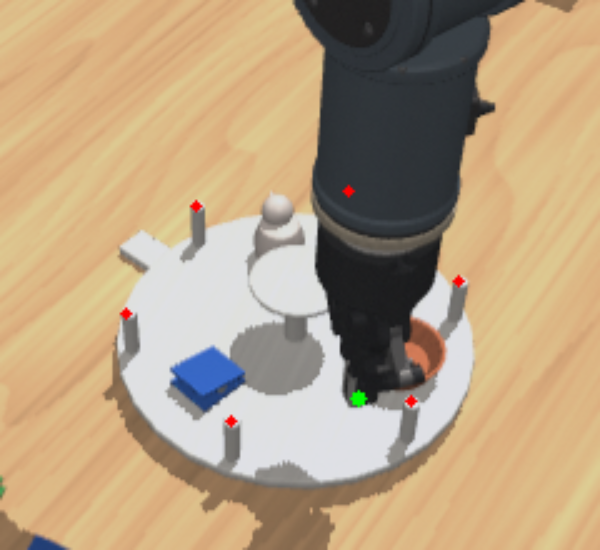

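>>> {"method": "jog_arm", "body": {"rotation": [[0,0,0],[0,0,0],[0,0,0],[0,0,0],[-0.1667,0,0],[-0.1667,0,0],[-0.1667,0,0],[-0.1667,0,0],[-0.1667,0,0],[-0.1667,0,0],[-0.1667,0,0],[-0.1667,0,0],[-0.1667,0,0],[-0.1667,0,0],[-0.1667,0,0],[-0.1667,0,0],[-0.1667,0,0],[-0.1667,0,0],[-0.1667,0,0]], "linear": [[0.57,0,0],[0.57,0,0],[0.57,0,0],[0,0,0],[0,0.0873,-0.001],[0,0.0873,-0.001],[0,0.0873,-0.001],[0,0.0873,-0.001],[0,0.0873,-0.001],[0,0.0873,-0.001],[0,0.0873,-0.001],[0,0.0873,-0.001],[0,0.0873,-0.001],[0,0.0873,-0.001],[0,0.0873,-0.001],[0,0.0873,-0.001],[0,0.0873,-0.001],[0,0.0873,-0.001],[0,0.0873,-0.001]], "hand": [1,1,1,1,1,1,1,1,1,1,1,1,1,1,1,1,1,1,1]}}

```text
time: 6.23
tool_pos: [0.7021, 0.0278, 0.0479]
ee_rot: [0.282, 1.552, -0.283]
wrist_force: [-0.5, -0.9, -0.5]
opening: -0.0001
```

```bash
python3 - <<'E'
from bench import *;from h import *
s=get_state();where(s);print(s["wrist_force"]);c=capture("top")
print("dish",blob(c,(0,150,60),(10,255,255),.046)[:1]);c=capture("scene");f=c["frame"]
cv2.imwrite("pics/s2.png",cv2.resize(f[130:350,230:470,::-1],None,fx=2.5,fy=2.5))
E
```

```text
z yaw -20.63 x [-1.e-04 -2.e-04 -1.e+00] polar 0.1314 -20.24 pos [0.7021 0.0278 0.0479] q7 [-0.32 -0.14]
[-0.4951493  -0.88476401 -0.47225319]
dish []
```

View pics/s2.png

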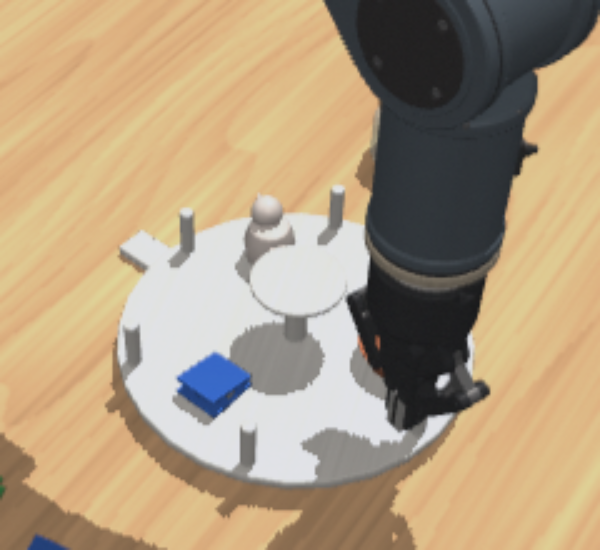

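>>> {"method": "jog_arm", "body": {"rotation": [[-0.25,0,0],[-0.3333,0,0],[-0.3333,0,0],[-0.3333,0,0],[-0.3333,0,0],[-0.3333,0,0],[-0.3333,0,0],[-0.3333,0,0],[-0.3333,0,0],[-0.3333,0,0],[-0.3333,0,0],[-0.3333,0,0],[-0.3333,0,0],[-0.3333,0,0],[-0.3333,0,0],[-0.3333,0,0],[-0.3333,0,0],[-0.3333,0,0],[-0.3333,0,0],[-0.25,0,0]], "linear": [[0,0.131,-0.002],[0,0.1747,-0.0035],[0,0.1747,-0.0035],[0,0.1747,-0.0035],[0,0.1747,-0.0035],[0,0.1747,-0.0035],[0,0.1747,-0.0035],[0,0.1747,-0.0035],[0,0.1747,-0.0035],[0,0.1747,-0.0035],[0,0.1747,-0.0035],[0,0.1747,-0.0035],[0,0.1747,-0.0035],[0,0.1747,-0.0035],[0,0.1747,-0.0035],[0,0.1747,-0.0035],[0,0.1747,-0.0035],[0,0.1747,-0.0035],[0,0.1747,-0.0035],[0,0.131,-0.002]], "hand": [1,1,1,1,1,1,1,1,1,1,1,1,1,1,1,1,1,1,1,1]}}

```text
time: 8.0
tool_pos: [0.6989, 0.1282, 0.048]
ee_rot: [-0.331, 1.545, 0.331]
wrist_force: [0.1, -0.2, -0.2]
opening: 0.0002
```

```bash
python3 - <<'E'
from bench import *;from h import *
s=get_state();where(s);print(s["wrist_force"]);c=capture("scene")
print("dish",blob(c,(0,150,60),(10,255,255),.046)[:1],"clip",blob(c,(105,150,60),(125,255,255),.044));f=c["frame"]
cv2.imwrite("pics/s3.png",cv2.resize(f[130:350,230:470,::-1],None,fx=2.5,fy=2.5))
E
```

```text
z yaw 24.19 x [-2.e-04  3.e-04 -1.e+00] polar 0.132 24.55 pos [0.6989 0.1282 0.048 ] q7 [-0.35  0.33]
[ 0.07065442 -0.15876623 -0.21428655]
dish [(np.int32(62), array([385.1, 247.8]), array([0.6327, 0.1331]))] clip [(np.int32(426), array([345.9, 295.3]), array([ 0.6305, -0.0095])), (np.int32(236), array([248.2, 353.7]), array([ 0.5605, -0.2085]))]
```

View pics/s3.png

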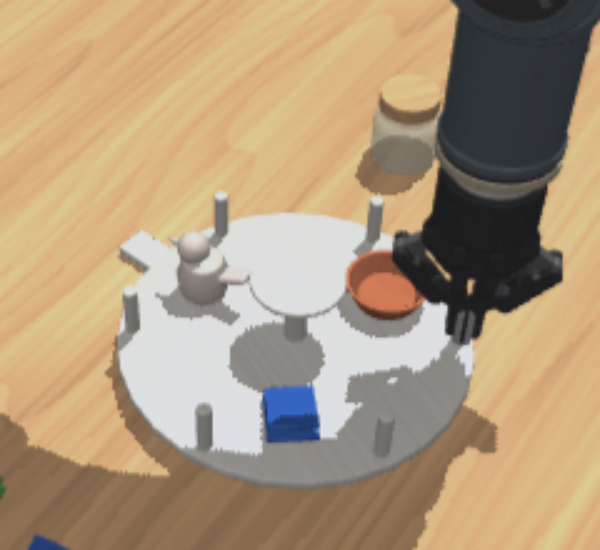

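>>> {"method": "jog_arm", "body": {"rotation": [[-0.25,0,0],[-0.3333,0,0],[-0.3333,0,0],[-0.3333,0,0],[-0.3333,0,0],[-0.3333,0,0],[-0.3333,0,0],[-0.3333,0,0],[-0.3333,0,0],[-0.3333,0,0],[-0.3333,0,0],[-0.3333,0,0],[-0.3333,0,0],[-0.3333,0,0],[-0.3333,0,0],[-0.3333,0,0],[-0.3333,0,0],[-0.3333,0,0],[-0.3333,0,0],[-0.25,0,0]], "linear": [[0,0.131,-0.002],[0,0.1747,-0.0035],[0,0.1747,-0.0035],[0,0.1747,-0.0035],[0,0.1747,-0.0035],[0,0.1747,-0.0035],[0,0.1747,-0.0035],[0,0.1747,-0.0035],[0,0.1747,-0.0035],[0,0.1747,-0.0035],[0,0.1747,-0.0035],[0,0.1747,-0.0035],[0,0.1747,-0.0035],[0,0.1747,-0.0035],[0,0.1747,-0.0035],[0,0.1747,-0.0035],[0,0.1747,-0.0035],[0,0.1747,-0.0035],[0,0.1747,-0.0035],[0,0.131,-0.002]], "hand": [1,1,1,1,1,1,1,1,1,1,1,1,1,1,1,1,1,1,1,1]}}

```text
time: 9.72
tool_pos: [0.6265, 0.1966, 0.048]
ee_rot: [-0.933, 1.361, 0.934]
wrist_force: [0.2, -0.6, -1.0]
opening: 0.0001
```

```bash
python3 - <<'E'
from bench import *;from h import *
s=get_state();where(s);print(s["wrist_force"])
for n in("scene","top"):
    c=capture(n);print(n,"dish",blob(c,(0,150,60),(10,255,255),.046)[:1],"clip",blob(c,(105,150,60),(125,255,255),.044)[:1])
E
```

```text
z yaw 68.87 x [-2.e-04  2.e-04 -1.e+00] polar 0.1322 68.83 pos [0.6265 0.1966 0.048 ] q7 [-0.36  0.81]
[ 0.23867696 -0.61665261 -1.04546256]
scene dish [(np.int32(21), array([361. , 228.2]), array([0.5606, 0.1575]))] clip [(np.int32(426), array([378.4, 286.5]), array([0.6677, 0.0449]))]
top dish [(np.int32(814), array([230.8, 234.1]), array([0.5535, 0.1569]))] clip [(np.int32(169), array([416.6, 243.7]), array([ 0.538 , -0.1867]))]
```

>>> {"method": "jog_arm", "body": {"rotation": [[-0.25,0,0],[-0.3333,0,0],[-0.3333,0,0],[-0.3333,0,0],[-0.3333,0,0],[-0.3333,0,0],[-0.3333,0,0],[-0.3333,0,0],[-0.3333,0,0],[-0.3333,0,0],[-0.3333,0,0],[-0.3333,0,0],[-0.3333,0,0],[-0.3333,0,0],[-0.3333,0,0],[-0.3333,0,0],[-0.3333,0,0],[-0.3333,0,0],[-0.3333,0,0],[-0.25,0,0]], "linear": [[0,0.131,-0.002],[0,0.1747,-0.0035],[0,0.1747,-0.0035],[0,0.1747,-0.0035],[0,0.1747,-0.0035],[0,0.1747,-0.0035],[0,0.1747,-0.0035],[0,0.1747,-0.0035],[0,0.1747,-0.0035],[0,0.1747,-0.0035],[0,0.1747,-0.0035],[0,0.1747,-0.0035],[0,0.1747,-0.0035],[0,0.1747,-0.0035],[0,0.1747,-0.0035],[0,0.1747,-0.0035],[0,0.1747,-0.0035],[0,0.1747,-0.0035],[0,0.1747,-0.0035],[0,0.131,-0.002]], "hand": [1,1,1,1,1,1,1,1,1,1,1,1,1,1,1,1,1,1,1,1]}}

```text
time: 11.48
tool_pos: [0.5269, 0.1944, 0.0481]
ee_rot: [-1.505, 0.986, 1.505]
wrist_force: [0.2, -0.5, -1.1]
opening: 0.0
```

>>> {"method": "jog_arm", "body": {"rotation": [[-0.1667,0,0],[-0.1667,0,0],[-0.1667,0,0],[-0.1667,0,0],[-0.1667,0,0],[-0.1667,0,0],[-0.1667,0,0],[-0.1667,0,0],[-0.1667,0,0],[-0.1667,0,0],[-0.1667,0,0],[-0.1667,0,0],[-0.1,0,0],[-0.05,0,0],[0,0,0],[0,0,0]], "linear": [[0,0.0873,-0.001],[0,0.0873,-0.001],[0,0.0873,-0.001],[0,0.0873,-0.001],[0,0.0873,-0.001],[0,0.0873,-0.001],[0,0.0873,-0.001],[0,0.0873,-0.001],[0,0.0873,-0.001],[0,0.0873,-0.001],[0,0.0873,-0.001],[0,0.0873,-0.001],[0,0.0524,0],[0,0.0262,0],[0,0,0],[0,0,0]], "hand": [1,1,1,1,1,1,1,1,1,1,1,1,1,1,1,1]}}

```text
time: 12.82
tool_pos: [0.4986, 0.1771, 0.048]
ee_rot: [-1.68, 0.818, 1.68]
wrist_force: [0.2, 1.3, -0.9]
opening: 0.0
```

```bash
python3 - <<'E'
from bench import *;from h import *
s=get_state();where(s);print(s["wrist_force"])
for n in("scene","top"):
    c=capture(n)
    for k,b in(("dish",blob(c,(0,150,60),(10,255,255),.046)[:1]),("clip",blob(c,(105,150,60),(125,255,255),.044)[:1])):
        for q in b: v=q[2]-CTR;print(n,k,q,np.degrees(np.arctan2(v[1],v[0])).round(2),np.linalg.norm(v).round(4))
cv2.imwrite("pics/t4.png",cv2.resize(c["frame"][130:340,180:380,::-1],None,fx=2.8,fy=2.8,interpolation=cv2.INTER_CUBIC))
E
```

```text
z yaw 128.09 x [-2.e-04 -2.e-04 -1.e+00] polar 0.1312 127.7 pos [0.4986 0.1771 0.048 ] q7 [-0.23  1.47]
[ 0.20469658  1.34916395 -0.87797394]
scene dish (np.int32(1), array([189., 357.]), array([ 0.4827, -0.2697])) -105.65 0.3562
scene clip (np.int32(391), array([389.6, 255.1]), array([0.6462, 0.1239])) 36.9 0.0843
top clip (np.int32(452), array([243.2, 189.7]), array([0.6391, 0.1337])) 45.05 0.0853
```

View pics/t4.png

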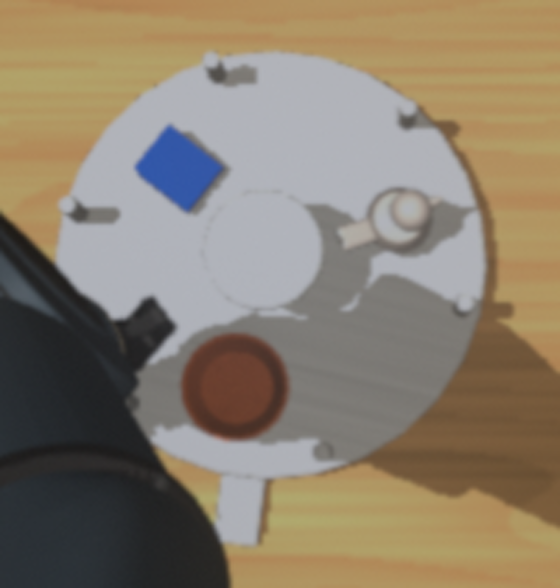

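```bash
cat >> h.py <<'E'
def meas(c):
    h=cv2.cvtColor(c["frame"],cv2.COLOR_RGB2HSV);h[:130]=0;h[345:]=0;h[:,:180]=0;h[:,380:]=0
    m=cv2.inRange(h,(0,110,30),(13,255,255));m=cv2.morphologyEx(m,cv2.MORPH_OPEN,np.ones((3,3)))
    n,l,s,ce=cv2.connectedComponentsWithStats(m);i=np.argmax(s[1:,4])+1
    cn=max(cv2.findContours((l==i).astype(np.uint8),0,2)[0],key=cv2.contourArea)
    w=ray(c,cn.reshape(-1,2),.046)[:,:2];A=np.c_[2*w,np.ones(len(w))];x=np.linalg.lstsq(A,(w**2).sum(1),rcond=None)[0]
    v=x[:2]-CTR;print("dish",s[i],x[:2].round(4),"rad",np.sqrt(x[2]+x[:2]@x[:2]).round(4),"ang",np.degrees(np.arctan2(v[1],v[0])).round(2),np.linalg.norm(v).round(4))
E
python3 - <<'E'
from bench import *;from h import *;import pickle
meas(pickle.load(open("c0.pkl","rb"))["top"])
c=capture("top");meas(c)
px=np.array([(212,61),(408,109),(465,298),(322,448),(69,204)])/2.8+[180,130]
p=ray(c,px,.069)[:,:2]-CTR;print(np.linalg.norm(p,axis=1).round(3),np.degrees(np.arctan2(p[:,1],p[:,0])).round(1)%60)
for px in[(237,544),(244,490)]:
    v=ray(c,np.array([px])/2.8+[180,130],.01)[0,:2]-CTR;print("tab",np.degrees(np.arctan2(v[1],v[0])),np.linalg.norm(v))
E
```

```text
dish [ 248  158   37   37 1068] [0.6644 0.091 ] rad 0.0337 ang 11.67 0.0874
dish [246 250  35  36 987] [0.4937 0.0967] rad 0.0315 ang 164.6 0.0883
[0.13  0.131 0.132 0.13  0.13 ] [15.5 15.3 17.  16.5 15.8]
tab 173.32294300495758 0.1898816120505612
tab 173.4601486614006 0.15364764724916494
```

>>> {"method": "jog_arm", "body": {"rotation": [[-0.0833,0,0],[-0.0833,0,0],[-0.0833,0,0],[-0.0833,0,0],[-0.0833,0,0],[-0.0833,0,0],[-0.0833,0,0],[-0.0833,0,0],[-0.0833,0,0],[-0.0833,0,0],[-0.0833,0,0],[-0.0417,0,0],[0,0,0],[0,0,0],[0,0,0],[0,0,0]], "linear": [[0,0.0437,0],[0,0.0437,0],[0,0.0437,0],[0,0.0437,0],[0,0.0437,0],[0,0.0437,0],[0,0.0437,0],[0,0.0437,0],[0,0.0437,0],[0,0.0437,0],[0,0.0437,0],[0,0.0218,0],[0,0,0],[0,0,0],[0,0,0],[0,0,0]], "hand": [1,1,1,1,1,1,1,1,1,1,1,1,1,1,1,1]}}

```text
time: 14.3
tool_pos: [0.4872, 0.1673, 0.048]
ee_rot: [-1.756, 0.733, 1.757]
wrist_force: [0.3, -0.4, 0.4]
opening: -0.0
```

>>> {"method": "jog_arm", "body": {"rotation": [[0,0,0],[0,0,0],[0,0,0],[0,0,0],[0,0,0],[0,0,0],[0,0,0],[0,0,0],[0,0,0],[0,0,0],[0,0,0],[0,0,0],[0,0,0],[0,0,0]], "linear": [[0,-0.2,0],[0,-0.3,0],[0,0,0],[-0.5,0,0],[-0.8,0,0],[-0.8,0,0],[-0.8,0,0],[-0.8,0,0],[0,0,0.8],[0,0,0.8],[0,0,0.8],[0,0,0.8],[0,0,0.8],[0,0,0]], "hand": [1,1,1,1,1,1,1,1,1,1,1,1,1,1]}}

```text
time: 15.47
tool_pos: [0.4103, 0.2673, 0.1594]
ee_rot: [-1.758, 0.727, 1.761]
wrist_force: [-0.4, 0.8, 0.2]
opening: 0.0
```

```bash
python3 - <<'E'
from bench import *;from h import *
s=get_state();where(s)
c=capture("top");meas(c)
f=c["frame"][130:340,180:380,::-1]
cv2.imwrite("pics/t5.png",cv2.resize(f,None,fx=2.8,fy=2.8,interpolation=cv2.INTER_CUBIC))
E
```

```text
z yaw 135.04 x [-8.0e-04  2.3e-03 -1.0e+00] polar 0.257 130.98 pos [0.4103 0.2673 0.1594] q7 [-0.35  1.42]
dish [ 251  251   37   37 1098] [0.493  0.0846] rad 0.0333 ang 172.48 0.0865
```

View pics/t5.png

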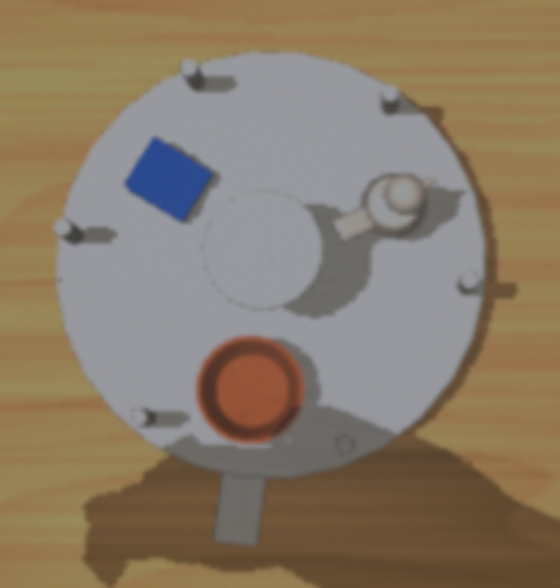

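Dish, bird, clip and pegs all stand in place, and the dish at (250,389) in the crop lines up with the tab. Next is a check that doesn't use the dish: peg tops against the tab.

```bash
python3 - <<'E'
from bench import *;from h import *
c=capture("top");meas(c);print(get_state()["time"])
cm=lambda q:(np.array(q,float)+.5)/2.8-.5+[180,130]
p=ray(c,cm([(190,68),(390,96),(468,280),(344,443),(140,416),(63,227)]),.069)[:,:2]
ct=p.mean(0);v=p-ct;print("peg ctr",ct.round(4),np.linalg.norm(v,axis=1).round(4))
a=np.degrees(np.arctan2(v[:,1],v[:,0]))%60;print(a.round(1),"bay",a.mean()+30+120)
g=cv2.cvtColor(c["frame"],cv2.COLOR_RGB2HSV)[:,:,1].astype(float)
for C in(CTR,ct):
  r=[]
  for y in range(304,322):
    row=g[y,245:290];th=(row.min()+np.median(row[:8]))/2
    i=np.flatnonzero(row<th);L,Rr=i[0],i[-1]
    if Rr-L>22 or L<3: continue
    l=L-(th-row[L])/(row[L-1]-row[L]);q=Rr+(th-row[Rr])/(row[Rr+1]-row[Rr])
    w=ray(c,[((l+q)/2+245,y)],.010)[0,:2]-C;r.append(np.degrees(np.arctan2(w[1],w[0])))
  print("tab",np.mean(r),np.std(r),len(r))
E
```

```text
dish [ 251  251   37   37 1102] [0.4929 0.0846] rad 0.0334 ang 172.49 0.0866
15.5667
peg ctr [0.5788 0.0732] [0.1315 0.1302 0.1307 0.131  0.1306 0.1318]
[22.3 22.  22.4 22.5 22.6 22.3] bay 172.34293797296385
tab 172.61453440590884 0.015389843631268071 18
tab 172.5677782599022 0.01592024600844397 18
```

```bash
python3 -c "
from bench import *
print(job_done())"
```

```text
the job is handed in; nothing more can be done
None
```

The terracotta dish now stands at the front, in line with the tab, and I handed the job in at about 15.6 s of the 48 s allowed. I turned the tray about 160° counter-clockwise with the shut fingertips behind one peg, moving round with it. Then I backed off the peg and lifted clear.

- **Alignment:** the tab points at 172.6°. The dish itself measured 172.5° and the dish bay worked out from the pegs 172.3°, so they agree within about 0.3°.
- **Riding along:** in the last picture the dish, bird and clip are all upright in their bays. The dish is 86.6 mm from the axis (86 mm nominal).
- **Rest and forces:** the dish angle was the same in two pictures taken 0.1 s apart after I pulled away. The wrist force was never above about 2 N at the end of a move.
- **Not checked:** I kept the arm's path clear of the jar and opener, but I did not measure their positions again at the end.
- **Disagreements:** an early reading of the tab by eye gave about 173.3°, and the more precise edge measurement gave 172.6°. One dish reading in shadow was about 1.4° off the pegs, and it agreed once the shadow had moved away.

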